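# Find the rocking specimen-box cover and press it home

### The arm

A 6-joint arm with a two-finger parallel gripper is mounted at the origin on the work surface. World frame = base frame: x ahead of the robot, y to its left, z up, the work surface at z = 0. Lengths are in m, angles in rad, forces in N, time in s.
With the tool pointing down it reaches from about 0.25 to 0.725 m from the base axis. Payload 4 kg.
Tool frame: the origin (TCP) lies at the very end of the fingers, on their centre line; the grasp point (between the pads) lies 19 mm behind it; x points along the fingers, z is the direction in which the jaws open and shut, and the axes are right-handed (so a half turn about x gives the same grasp; the last joint's range is limited). The gripper opens to 85 mm and grips with 20 to 120 N. Pads are 22 mm wide; open, the fingers measure 114 mm over their backs; the gripper's body (76 mm by 85 mm) begins 54 mm behind the grasp point. The pads swing forward as they close: fully open they stand 13 mm farther back than shut.
Start: joints at [1.152, 0.241, 0.005, 1.335, 0, 1.571], TCP at [0.203, 0.457, 0.231] pointing down, gripper open.
Joint ranges: [-2.72, 2.72], [-1.05, 1.87], [-1.09, 1.28], [-1.99, 2.15], [-1.42, 1.44], [-3.14, 3.14]. Speed limits (rad/s): [2.79, 2.79, 3.14, 3.14, 3.14, 3.14].

### API

Orientations are given as a unit quaternion [x, y, z, w].
In Python, from workcell import bot gives the robot as it stands.
- The arm moves only by the tool apply_moves, never from a script. Its argument "targets" is one flat list of numbers, 7 for each row, row after row: the shift along the tool's x, y, z in units of 25 cm (1.0 is 25 cm), then the turn, a rotation vector about the tool's x, y, z in units of 0.5 rad (1.0 is 0.5 rad), then the opening, from 0 (shut) to 1 (fully open). In form: [tx, ty, tz, wx, wy, wz, claw, tx, ty, tz, wx, wy, wz, claw, ...]. A call has 1 to 12 rows; each row is the pose to reach, as a shift and turn from the pose commanded when the call began, along the tool's axes at that moment; what a row does not reach only later rows make up. A row lasts 1/12 s, in which the tool goes at most 41.7 mm and 7.16 degrees, less where a joint would pass 70% of its speed; a pose out of reach is approached as far as the arm can. A call with a number of a shift or a turn outside -1 to 1 is refused whole. A call with a gripper value outside its range is refused whole. The fingers move at their own pace and stop on an object; the grip force is fixed at half the most. Time passes only in rows, so rows that repeat a pose let the fingers close. It gives the time, the measured TCP pose, the force and the opening at its end, in the units of the state.
- bot.get_obs(): the state, without advancing time (a new reading comes with each control period).
- bot.camera(name): name is "scene" or "top" or "wrist"; returns (picture, depth): 384x512x3 uint8, red, green, blue; 384x512 float32, m along the optical axis (not along the pixel's ray), 0 where there is no reading.
- bot.camera_params(name): a dict with "fx", "fy", "cx", "cy" (pixels), "T" (4x4, takes a point from camera to world coordinates); the wrist camera has in their place "tool_from_camera" (4x4, takes a point from camera to tool coordinates, whose origin is the TCP and whose axes are the tool frame's). Camera axes: x right, y up, looking along -z (the intrinsics and any distortion apply to the point x, -y, -z); pixel columns grow to the right and rows downward; lengths in m; the calibration is good to about 2 mm. A picture is of the moment at which its call begins: read the wrist's pose just before it. camera_params takes no time and is no camera call.
- bot.job_done(): hands the job in, once; it reports no verdict.
The state is a dict: "clock": time; "joint_pos": joint angles; "joint_vel": joint speeds; "tau": joint torques, N m; "eef_pos": TCP position; "tool_rot": TCP orientation; "ft_force": force on the tool from outside, world axes, zero at the start; "ft_torque": the same for the moment, N m; "grip_width": finger opening in m.
Only numpy, scipy, OpenCV 4.12 (cv2) and the standard library are available. Lean on these libraries where they do the work, as an engineer would, in place of code of your own. Each camera call takes 0.05 s, during which the arm holds its last target.

### The job

One of the three white box covers is not home: one of its corners is stuck a little high, so the cover rocks. With a fingertip, go along the row from the robot's left to its right, pressing on each cover in turn to find the one that rocks, and press its stuck corner firmly down until that cover lies flat in its box like the others; you may seat it as you find it or after trying all three. Do not lift or pick up any cover, and leave the brush, the shells and the jar as they are.

Things in the scene. Friction and masses are not known exactly. Their poses are not given: they have to be found in the camera images.
- box_a: left box (a: robot's left, +y; c: right): grey, 108 x 108 mm, 45 mm high, 4 mm walls, fixed. Origin under its centre, x and y along its sides. Inside, 4 posts (38 mm from the centre in x and y) carry the cover 41 mm above the origin. In one of the three boxes, any, one post is a stuck catch 4 mm too high: over 12 N straight down on the cover's corner there slides it down 4 mm, and it stays.
- cover_a: white plastic cover in the mouth of box_a, 2 mm play: 96 x 96 x 9 mm, about 90 g, knob in the middle 20 mm wide, 12 mm high. Origin at the centre of its underside, x and y along its sides. Home: level, top 5 mm above the rim. The loose one is tilted 2 to 3 degrees and rocks under a light press next to its stuck corner. Press corners 16 mm in from both edges.
- box_b: middle box (a: robot's left, +y; c: right): grey, 108 x 108 mm, 45 mm high, 4 mm walls, fixed. Origin under its centre, x and y along its sides. Inside, 4 posts (38 mm from the centre in x and y) carry the cover 41 mm above the origin. In one of the three boxes, any, one post is a stuck catch 4 mm too high: over 12 N straight down on the cover's corner there slides it down 4 mm, and it stays.
- cover_b: white plastic cover in the mouth of box_b, 2 mm play: 96 x 96 x 9 mm, about 90 g, knob in the middle 20 mm wide, 12 mm high. Origin at the centre of its underside, x and y along its sides. Home: level, top 5 mm above the rim. The loose one is tilted 2 to 3 degrees and rocks under a light press next to its stuck corner. Press corners 16 mm in from both edges.
- box_c: right box (a: robot's left, +y; c: right): grey, 108 x 108 mm, 45 mm high, 4 mm walls, fixed. Origin under its centre, x and y along its sides. Inside, 4 posts (38 mm from the centre in x and y) carry the cover 41 mm above the origin. In one of the three boxes, any, one post is a stuck catch 4 mm too high: over 12 N straight down on the cover's corner there slides it down 4 mm, and it stays.
- cover_c: white plastic cover in the mouth of box_c, 2 mm play: 96 x 96 x 9 mm, about 90 g, knob in the middle 20 mm wide, 12 mm high. Origin at the centre of its underside, x and y along its sides. Home: level, top 5 mm above the rim. The loose one is tilted 2 to 3 degrees and rocks under a light press next to its stuck corner. Press corners 16 mm in from both edges.
- board: flat teal work board under everything, 360 x 580 mm, 30 mm thick, fixed, let into the bench by a varying depth, so that its top stands 6 to 30 mm above the bench. Origin at the centre of its underside, 30 mm below its top.
- brush: cleaning brush, 170 mm long, black handle, lying on the board between the boxes and the robot. To be left alone.
- shell_a: snail shell, 32 mm across, 21 mm high, on the board beyond the boxes. Origin under its centre. To be left alone.
- shell_b: snail shell, 36 mm across, 24 mm high, on the board beyond the boxes. Origin under its centre. To be left alone.
- jar: small jar, 44 mm wide, 60 mm high, standing on the board beyond the boxes. Origin under its centre. To be left alone.

How it is judged:
On the way, in this order (a step that is already met when the one before it is completed fails the run):
1. the left cover (cover_a) has been pressed with the fingers (over 1.5 N for 0.1 s) (contact force between the fingers and cover_a above 1.5 N), for 0.1 s.
2. the middle cover (cover_b) has been pressed with the fingers (over 1.5 N for 0.1 s) (contact force between the fingers and cover_b above 1.5 N), for 0.1 s.
3. the right cover (cover_c) has been pressed with the fingers (over 1.5 N for 0.1 s) (contact force between the fingers and cover_c above 1.5 N), for 0.1 s.
At the end, for the whole second after the job is handed in: All three covers lie home and at rest: underside not more than 1.2 mm above its level of 41 mm over the box's origin, tilt under 0.015 rad, centred within 6 mm (z of cover_a in the frame of box_a between 0.039 and 0.0422 m and angle between each of cover_a, cover_b, cover_c's own z axis and vertical below 0.015 rad and horizontal distance between cover_a and box_a below 0.006 m and linear speed of each of cover_a, cover_b, cover_c below 0.02 m/s and z of cover_b in the frame of box_b between 0.039 and 0.0422 m and horizontal distance between cover_b and box_b below 0.006 m and z of cover_c in the frame of box_c between 0.039 and 0.0422 m and horizontal distance between cover_c and box_c below 0.006 m); the robot touches nothing.
It fails at once if a cover is lifted (12 mm or more above its place) or pushed out of its box (z of cover_a in the frame of box_a above 0.053 m or horizontal distance between cover_a and box_a above 0.012 m or z of cover_b in the frame of box_b above 0.053 m or horizontal distance between cover_b and box_b above 0.012 m or z of cover_c in the frame of box_c above 0.053 m or horizontal distance between cover_c and box_c above 0.012 m).
It fails at once if the brush, a shell or the jar is disturbed (moved over 20 mm, lifted or knocked over) (distance of any of brush, shell_a, shell_b, jar from where it was at the start of the episode above 0.02 m or angle between any of shell_a, shell_b, jar's own z axis and vertical above 0.5 rad).
It also fails if it takes over 67 s, if anything falls off the work surface, if the arm or the gripper's body presses on something with over 40 N, if the wrist force passes 120 N, or if a joint passes its speed limit or range.

## Working session

There is one attempt and no reset: what is moved stays moved. The work goes in short steps, Python scripts to look and compute and a tool call to move; the robot and the scene stay as the last step left them, time stands still between calls to the robot, and variables do not carry over. Pictures are saved under pics/ and viewed, and the job is handed in when it is done.

Besides the shell and the picture viewer there is one more tool, called after ">>>" as name(argument=value, ...) on one line, values as JSON. apply_moves: Moves the arm, as the interface text tells. Its arguments: {"type":"object","properties":{"targets":{"type":"array"}},"required":["targets"]}

```bash
ls; mkdir -p pics; python3 - <<'E'
from workcell import bot
import numpy as np,cv2
o=bot.get_obs()
for k,v in o.items(): print(k,np.round(v,4))
for n in ("top","scene"):
    p,d=bot.camera(n); cv2.imwrite(f"pics/{n}0.png",p[:,:,::-1]); np.savez(f"{n}0.npz",p=p,d=d)
    c=bot.camera_params(n); print(n,{k:np.round(v,4) for k,v in c.items()})
print(bot.camera_params("wrist"))
E
```

```text
pics
clock 0.0
joint_pos [1.152  0.2414 0.0037 1.3352 0.     1.5708]
joint_vel [-0.001   0.0003  0.0006  0.0006  0.0003  0.0004]
tau [-0.00000e+00 -3.72321e+01  2.52406e+01  1.69000e-02  1.00000e-04
 -0.00000e+00]
eef_pos [0.2031 0.4562 0.2304]
tool_rot [-0.3855  0.5936  0.3847  0.5924]
ft_force [-0.1333  0.0871  0.4183]
ft_torque [-0.0334  0.0147  0.0214]
grip_width 0.0853
top {'fx': np.float64(464.3214), 'fy': np.float64(464.3214), 'cx': np.float64(260.3274), 'cy': np.float64(190.3234), 'T': array([[-0.0258,  0.9854, -0.1685,  0.4045],
       [-0.999 , -0.0317, -0.0321, -0.008 ],
       [-0.0369,  0.1675,  0.9852,  0.8489],
       [ 0.    ,  0.    ,  0.    ,  1.    ]])}
scene {'fx': np.float64(359.198), 'fy': np.float64(359.198), 'cx': np.float64(260.6789), 'cy': np.float64(189.9229), 'T': array([[ 0.516 , -0.5986,  0.6126,  0.9843],
       [ 0.8565,  0.3708, -0.3591, -0.2278],
       [-0.0121,  0.7101,  0.704 ,  0.5453],
       [ 0.    ,  0.    ,  0.    ,  1.    ]])}
{'fx': 276.0529523515149, 'fy': 276.0529523515149, 'cx': 251.06608281606597, 'cy': 194.21207636213268, 'tool_from_camera': array([[ 6.95051678e-04,  2.64552929e-01, -9.64370916e-01,
        -1.41930966e-01],
       [-3.31234769e-04,  9.64371157e-01,  2.64552757e-01,
         6.75653031e-02],
       [ 9.99999704e-01,  1.35555340e-04,  7.57916919e-04,
         1.00440104e-03],
       [ 0.00000000e+00,  0.00000000e+00,  0.00000000e+00,
         1.00000000e+00]])}
```

View pics/top0.png

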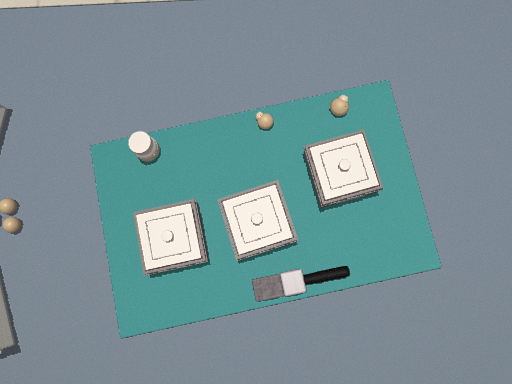

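View pics/scene0.png

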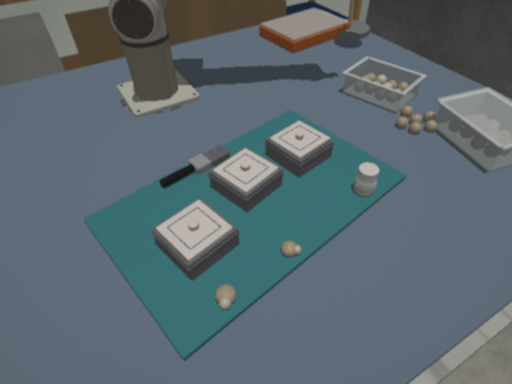

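The top view shows the covers at pixels (168,237), (257,219) and (344,165), which are a, b and c. The jar is at (143,145), the shells at (265,121) and (340,106), and the brush at about (300,282). Next I'll measure the covers from depth.

```bash
cat > h.py <<'E'
import numpy as np,cv2
from workcell import bot
def pts(n,d):
    c=bot.camera_params(n); v,u=np.mgrid[:384,:512]
    P=np.stack([(u-c['cx'])/c['fx']*d,-(v-c['cy'])/c['fy']*d,-d],-1)
    return P@c['T'][:3,:3].T+c['T'][:3,3]
E
python3 - <<'E'
from h import *
z=np.load('top0.npz');p,d=z['p'],z['d']; W=pts('top',d)
hsv=cv2.cvtColor(p,cv2.COLOR_RGB2HSV)
m=((hsv[...,2]>200)&(hsv[...,1]<60)).astype(np.uint8)
teal=(hsv[...,0]>80)&(hsv[...,0]<95)&(hsv[...,1]>150)&(d>0)
b=W[teal]; print('board z',np.percentile(b[:,2],[5,50,95]),'bench', np.median(W[350:380,200:400,2]))
A=np.c_[b[:,:2],np.ones(len(b))]; print(np.linalg.lstsq(A,b[:,2],rcond=None)[0])
m2=cv2.morphologyEx(m,cv2.MORPH_CLOSE,np.ones((7,7)))
for n,(u,v) in dict(a=(168,237),b=(257,219),c=(344,165)).items():
    lab=cv2.connectedComponents(m2)[1]; l=lab[v+15,u+15]
    mm=(lab==l); cs=max(cv2.findContours(mm.astype(np.uint8),0,1)[0],key=cv2.contourArea)
    r=cv2.minAreaRect(cs); print(n,mm.sum(),r)
    Q=W[cv2.erode(mm.astype(np.uint8),np.ones((5,5)))>0]; Q=Q[Q[:,2]>0]
    z0=np.median(Q[:,2]); Q=Q[abs(Q[:,2]-z0)<.006]
    c=Q.mean(0);A=np.c_[Q[:,:2]-c[:2],np.ones(len(Q))]; s,res,_,_=np.linalg.lstsq(A,Q[:,2],rcond=None)
    print(' plane',s,'resid',np.sqrt(res/len(Q)),'centroid',c)
    # corners & centre on plane z0
    cp=bot.camera_params('top')
    B=cv2.boxPoints(r); B=np.vstack([B,B.mean(0)])
    for uv in B:
        ray=cp['T'][:3,:3]@np.array([(uv[0]-cp['cx'])/cp['fx'],-(uv[1]-cp['cy'])/cp['fy'],-1]); t=(z0-cp['T'][2,3])/ray[2]
        print('  ',np.round(cp['T'][:3,3]+t*ray,4))
for n,(u,v) in dict(jar=(141,137),s1=(265,121),s2=(340,106),br=(292,283)).items(): print(n,np.round(W[v,u],3))
E
```

```text
board z [0.00807403 0.01007053 0.01232814] bench 0.0002659070069812586
[0.00152855 0.00029473 0.00946981]
a 3115 ((167.82691955566406, 236.13461303710938), (56.28533172607422, 56.4814453125), 78.69007110595703)
 plane [0.02189239 0.02994168 0.06226457] resid [0.00134138] centroid [0.46505916 0.17695757 0.06226457]
   [0.5046 0.2352 0.0623]
   [0.5209 0.1393 0.0623]
   [0.4263 0.1206 0.0623]
   [0.4103 0.2145 0.0623]
   [0.465  0.1773 0.0623]
b 3086 ((256.7554626464844, 219.07931518554688), (55.428009033203125, 55.99360275268555), 72.0308609008789)
 plane [ 0.00053261 -0.00214843  0.06026574] resid [0.00132346] centroid [0.48988249 0.02493823 0.06026574]
   [0.5223 0.0849 0.0603]
   [ 0.5496 -0.0076  0.0603]
   [ 0.458  -0.0337  0.0603]
   [0.4315 0.057  0.0603]
   [0.4899 0.0251 0.0603]
c 2965 ((343.82574462890625, 165.75228881835938), (54.78766632080078, 55.553924560546875), 73.3007583618164)
 plane [-0.00148798 -0.00223177  0.06028498] resid [0.00132002] centroid [ 0.57734195 -0.12710044  0.06028498]
   [ 0.6124 -0.0698  0.0603]
   [ 0.6379 -0.1637  0.0603]
   [ 0.5439 -0.1846  0.0603]
   [ 0.5192 -0.0926  0.0603]
   [ 0.5778 -0.1277  0.0603]
jar [0.639 0.224 0.07 ]
s1 [0.674 0.007 0.028]
s2 [ 0.696 -0.131  0.033]
br [ 0.381 -0.032  0.028]
```

Cover a is tilted about 0.037 rad, with its high corner at about (0.505, 0.235). Covers b and c are level within noise. Next I'll work out the move to cover a.

```bash
cat >> h.py <<'E'
from scipy.spatial.transform import Rotation as R
PT=dict(a=(.4914,.216,.064),b=(.4899+.0278,.0251-.0003-.0004,.0603),c=(.5778,-.1277,.0603))
C=dict(a=np.array([[.5046,.2352],[.5209,.1393],[.4263,.1206],[.4103,.2145]]),
 b=np.array([[.5223,.0849],[.5496,-.0076],[.458,-.0337],[.4315,.057]]),
 c=np.array([[.6124,-.0698],[.6379,-.1637],[.5439,-.1846],[.5192,-.0926]]))
def press(n,k): c=C[n].mean(0); return c+(C[n][k]-c)*2/3
def rel(t,yaw=None):
    o=bot.get_obs(); r=R.from_quat(o['tool_rot'])
    return np.round(r.inv().apply(np.array(t)-o['eef_pos'])/.25,3)
E
python3 - <<'E'
from h import *
o=bot.get_obs(); r=R.from_quat(o['tool_rot']); print(r.as_matrix().round(3))
for n in 'abc': print(n,[press(n,k).round(4) for k in range(4)], np.degrees(np.arctan2(*(C[n][0]-C[n][3])[::-1])))
print(rel([*press('a',0),.12]))
E
```

```text
[[-0.001 -0.914  0.407]
 [-0.002  0.407  0.914]
 [-1.     0.    -0.002]]
a [array([0.4916, 0.2159]), array([0.5024, 0.152 ]), array([0.4394, 0.1395]), array([0.4287, 0.2021])] 12.380756928807168
b [array([0.5116, 0.065 ]), array([0.5298, 0.0033]), array([ 0.4688, -0.0141]), array([0.4511, 0.0464])] 17.080555680874067
c [array([ 0.6011, -0.0891]), array([ 0.618 , -0.1517]), array([ 0.5554, -0.1656]), array([ 0.5389, -0.1043])] 13.746580720830336
[ 0.443 -1.445 -0.408]
```

>>> apply_moves(targets=[0.1, -1, -0.25, 1, 0, 0, 0, 0.1, -1, -0.25, 1, 0, 0, 0, 0.1, -1, -0.25, 1, 0, 0, 0, 0.1, -1, -0.25, 1, 0, 0, 0, 0.1, -1, -0.25, 1, 0, 0, 0, 0.1, -1, -0.25, 1, 0, 0, 0, 0.1, -1, -0.25, 1, 0, 0, 0, 0.1, -1, -0.25, 1, 0, 0, 0, 0.1, -1, -0.25, 1, 0, 0, 0])

```text
clock: 0.85
eef_pos: [0.4061, 0.2976, 0.2058]
tool_rot: [-0.226, 0.671, 0.226, 0.669]
ft_force: [-0.2, 0.4, -0.5]
grip_width: 0.0001
```

```bash
python3 - <<'E'
from h import *
o=bot.get_obs(); m=R.from_quat(o['tool_rot']).as_matrix(); print(o['clock'],o['eef_pos'],m.round(3),o['grip_width'],o['joint_pos'].round(3) if hasattr(o['joint_pos'],'round') else o['joint_pos'])
print(rel([*press('a',0),.09]), 'yaw',np.degrees(np.arctan2(m[1,2],m[0,2])))
E
```

```text
0.85 [0.40605121 0.29763356 0.20579662] [[-0.002 -0.606  0.796]
 [-0.     0.796  0.606]
 [-1.     0.001 -0.002]] 8.000751789330757e-05 [ 6.320e-01  2.610e-01 -3.500e-02  1.276e+00  1.000e-03  1.552e+00]
[ 0.463 -0.468  0.075] yaw 37.26647232025484
```

>>> apply_moves(targets=[0.4, -0.468, 0.075, 0.87, 0, 0, 0, 0.4, -0.468, 0.075, 0.87, 0, 0, 0, 0.4, -0.468, 0.075, 0.87, 0, 0, 0, 0.4, -0.468, 0.075, 0.87, 0, 0, 0, 0.4, -0.468, 0.075, 0.87, 0, 0, 0, 0.4, -0.468, 0.075, 0.87, 0, 0, 0, 0.4, -0.468, 0.075, 0.87, 0, 0, 0, 0.4, -0.468, 0.075, 0.87, 0, 0, 0])

```text
clock: 1.52
eef_pos: [0.4919, 0.2183, 0.1076]
tool_rot: [-0.077, 0.702, 0.078, 0.703]
ft_force: [0.3, 0.8, 0.1]
grip_width: 0.0002
```

```bash
python3 - <<'E'
from h import *
o=bot.get_obs(); m=R.from_quat(o['tool_rot']).as_matrix(); print(o['clock'],o['eef_pos'],m.round(3))
print(rel([*press('a',0),.064]), 'yaw',np.degrees(np.arctan2(m[1,2],m[0,2])))
p,d=bot.camera('wrist'); cv2.imwrite('pics/w1.png',p[:,:,::-1])
p,d=bot.camera('scene'); cv2.imwrite('pics/s1.png',p[:,:,::-1])
E
```

```text
1.5167 [0.49186382 0.21832814 0.10761467] [[ 0.002 -0.218  0.976]
 [ 0.001  0.976  0.218]
 [-1.     0.001  0.002]]
[ 0.174 -0.009 -0.004] yaw 12.617344609163396
```

View pics/w1.png

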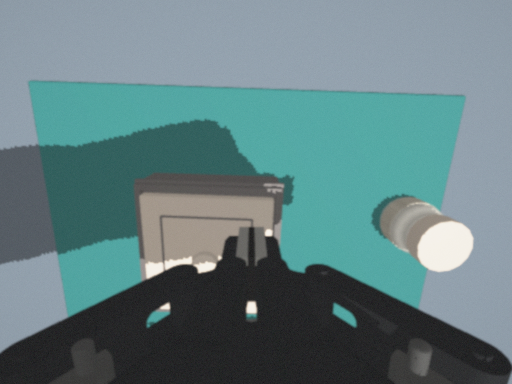

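View pics/s1.png

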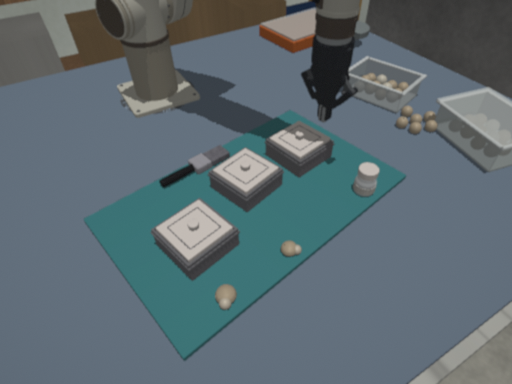

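The wrist view shows the fingertip (251,235) over the +x/+y corner of cover a, and the jar (430,235) is clear. I'll descend and feel for contact.

>>> apply_moves(targets=[0.08, -0.009, -0.004, 0, 0, 0, 0, 0.14, -0.009, -0.004, 0, 0, 0, 0, 0.16, -0.009, -0.004, 0, 0, 0, 0, 0.165, -0.009, -0.004, 0, 0, 0, 0, 0.17, -0.009, -0.004, 0, 0, 0, 0, 0.174, -0.009, -0.004, 0, 0, 0, 0, 0.174, -0.009, -0.004, 0, 0, 0, 0, 0.174, -0.009, -0.004, 0, 0, 0, 0])

```text
clock: 2.28
eef_pos: [0.4923, 0.2145, 0.064]
tool_rot: [-0.076, 0.702, 0.077, 0.704]
ft_force: [-1.3, 0.9, 3.9]
grip_width: 0.0001
```

>>> apply_moves(targets=[0.004, 0, 0, 0, 0, 0, 0, 0.004, 0, 0, 0, 0, 0, 0, 0.004, 0, 0, 0, 0, 0, 0])

```text
clock: 2.53
eef_pos: [0.4923, 0.2146, 0.0635]
tool_rot: [-0.076, 0.702, 0.077, 0.704]
ft_force: [-3.1, -0.8, 8.3]
grip_width: 0.0002
```

>>> apply_moves(targets=[0.004, 0, 0, 0, 0, 0, 0, 0.004, 0, 0, 0, 0, 0, 0, 0.004, 0, 0, 0, 0, 0, 0])

```text
clock: 2.78
eef_pos: [0.4924, 0.2147, 0.0627]
tool_rot: [-0.076, 0.702, 0.077, 0.704]
ft_force: [-3.3, 0.9, 9.1]
grip_width: -0.0001
```

>>> apply_moves(targets=[0.004, 0, 0, 0, 0, 0, 0, 0.008, 0, 0, 0, 0, 0, 0, 0.008, 0, 0, 0, 0, 0, 0])

```text
clock: 3.03
eef_pos: [0.4925, 0.2148, 0.0609]
tool_rot: [-0.076, 0.702, 0.077, 0.704]
ft_force: [-3.2, -0.1, 10.6]
grip_width: -0.0002
```

>>> apply_moves(targets=[0.004, 0, 0, 0, 0, 0, 0, 0.008, 0, 0, 0, 0, 0, 0, 0.008, 0, 0, 0, 0, 0, 0])

```text
clock: 3.28
eef_pos: [0.4926, 0.2149, 0.0599]
tool_rot: [-0.076, 0.702, 0.077, 0.704]
ft_force: [-5.6, -0.2, 17.6]
grip_width: 0.0001
```

>>> apply_moves(targets=[0.004, 0, 0, 0, 0, 0, 0, 0.008, 0, 0, 0, 0, 0, 0, 0.008, 0, 0, 0, 0, 0, 0, 0.008, 0, 0, 0, 0, 0, 0])

```text
clock: 3.62
eef_pos: [0.4927, 0.215, 0.0598]
tool_rot: [-0.076, 0.701, 0.078, 0.705]
ft_force: [-8.8, -1.5, 28.7]
grip_width: -0.0001
```

Force rose to 28.7 N with no further travel, so the catch has bottomed out after about 4 mm. I'll retract and check.

>>> apply_moves(targets=[-0.04, 0, 0, 0, 0, 0, 0, -0.15, 0, 0, 0, 0, 0, 0, -0.25, 0, 0, 0, 0, 0, 0, -0.25, -0.4, 0, 0, 0, 0, 0, -0.25, -0.55, 0, 0, 0, 0, 0, -0.25, -0.55, 0, 0, 0, 0, 0, -0.25, -0.55, 0, 0, 0, 0, 0, -0.25, -0.55, 0, 0, 0, 0, 0])

```text
clock: 4.28
eef_pos: [0.5222, 0.0765, 0.1175]
tool_rot: [-0.075, 0.703, 0.074, 0.703]
ft_force: [1.0, -0.3, -0.3]
grip_width: 0.0002
```

```bash
cat >> h.py <<'E'
def check(tag):
    p,d=bot.camera('top'); cv2.imwrite(f'pics/{tag}.png',p[:,:,::-1]); W=pts('top',d)
    for n in 'abc':
        c=C[n].mean(0); ex=C[n][0]-C[n][3]; ex/=np.linalg.norm(ex); ey=np.array([-ex[1],ex[0]])
        q=W[...,:2]-c; x,y=q@ex,q@ey
        m=(abs(x)<.042)&(abs(y)<.042)&(np.hypot(x,y)>.018)&(d>0)&(abs(W[...,2]-.061)<.006)
        A=np.c_[x[m],y[m],np.ones(m.sum())]; s=np.linalg.lstsq(A,W[...,2][m],rcond=None)[0]
        print(n,m.sum(),'tilt x,y, z',s.round(4))
E
python3 - <<'E'
from h import *
o=bot.get_obs(); m=R.from_quat(o['tool_rot']).as_matrix(); print(o['clock'],o['eef_pos'],m.round(3),o['ft_force'])
check('t2')
for k in range(4): print(k,rel([*press('b',k),.062]))
E
```

```text
4.2833 [0.52215489 0.0764636  0.11753404] [[ 0.001 -0.21   0.978]
 [-0.001  0.978  0.21 ]
 [-1.    -0.001  0.001]] [ 0.95773698 -0.34361191 -0.25121156]
a 0 tilt x,y, z [0. 0. 0.]
b 1878 tilt x,y, z [ 0.002  -0.0006  0.0602]
c 1980 tilt x,y, z [-0.0022  0.0018  0.0603]
0 [ 0.222 -0.044 -0.051]
1 [ 0.222 -0.3   -0.032]
2 [ 0.221 -0.316 -0.285]
3 [ 0.222 -0.065 -0.303]
```

View pics/t2.png

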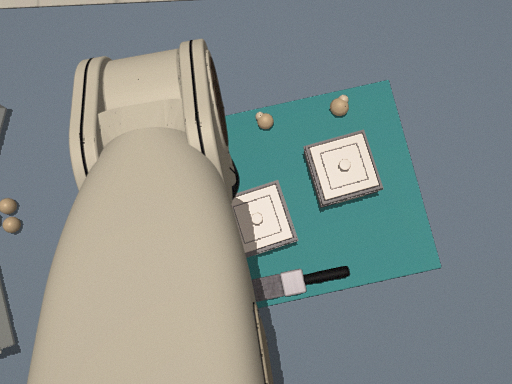

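In the top view the arm hides cover a, so I'll check it later. Covers b and c are level. Now I'll press b.

>>> apply_moves(targets=[0.08, -0.044, -0.051, 0, 0, 0, 0, 0.18, -0.044, -0.051, 0, 0, 0, 0, 0.212, -0.044, -0.051, 0, 0, 0, 0, 0.22, -0.044, -0.051, 0, 0, 0, 0, 0.226, -0.044, -0.051, 0, 0, 0, 0, 0.23, -0.044, -0.051, 0, 0, 0, 0, 0.232, -0.044, -0.051, 0, 0, 0, 0, 0.232, -0.044, -0.051, 0, 0, 0, 0])

```text
clock: 5.0
eef_pos: [0.5121, 0.0667, 0.0602]
tool_rot: [-0.077, 0.702, 0.077, 0.704]
ft_force: [0.0, 0.2, 0.9]
grip_width: 0.0001
```

>>> apply_moves(targets=[0.004, 0, 0, 0, 0, 0, 0, 0.006, 0, 0, 0, 0, 0, 0, 0.006, 0, 0, 0, 0, 0, 0, 0.006, 0, 0, 0, 0, 0, 0])

```text
clock: 5.33
eef_pos: [0.5121, 0.0667, 0.0601]
tool_rot: [-0.076, 0.702, 0.077, 0.704]
ft_force: [-4.1, 1.5, 9.7]
grip_width: -0.0001
```

b is stiff, taking 9.7 N with no travel. On to c.

>>> apply_moves(targets=[0, 0, 0, 0, 0, 0, 0, -0.1, 0, 0, 0, 0, 0, 0, -0.25, 0, 0, 0, 0, 0, 0, -0.25, -0.3, 0.1, 0, 0, 0, 0, -0.25, -0.5, 0.2, 0, 0, 0, 0, -0.25, -0.67, 0.21, 0, 0, 0, 0, -0.25, -0.67, 0.21, 0, 0, 0, 0, -0.25, -0.67, 0.21, 0, 0, 0, 0, -0.25, -0.67, 0.21, 0, 0, 0, 0])

```text
clock: 6.08
eef_pos: [0.6, -0.0893, 0.1205]
tool_rot: [-0.075, 0.703, 0.075, 0.704]
ft_force: [0.2, 0.8, 0.0]
grip_width: 0.0002
```

```bash
python3 - <<'E'
from h import *
o=bot.get_obs(); print(o['clock'],o['eef_pos'],o['ft_force'])
check('t3')
for k in range(4): print(k,rel([*press('c',k),.06]))
E
```

```text
6.0833 [ 0.59995325 -0.0892571   0.12051989] [0.24824674 0.83161486 0.01671009]
a 2052 tilt x,y, z [-0.0023 -0.0013  0.0602]
b 1846 tilt x,y, z [-0.0032  0.0015  0.0602]
c 0 tilt x,y, z [0. 0. 0.]
0 [ 0.241 -0.009  0.007]
1 [ 0.241 -0.268  0.02 ]
2 [ 0.241 -0.269 -0.236]
3 [ 0.241 -0.016 -0.249]
```

View pics/t3.png

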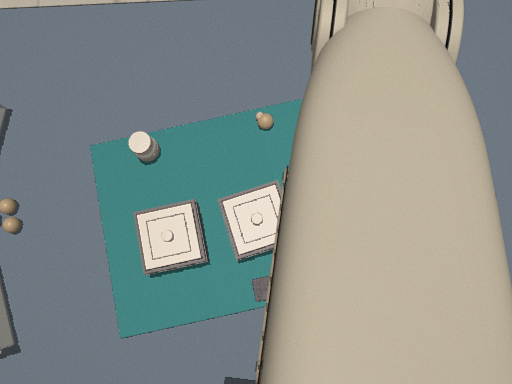

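The view shows cover a at (168,237) now level: tilt is about 0.003 rad and z is 0.0602, the same as b. Next I'll press c.

>>> apply_moves(targets=[0.1, -0.009, 0.007, 0, 0, 0, 0, 0.2, -0.009, 0.007, 0, 0, 0, 0, 0.23, -0.009, 0.007, 0, 0, 0, 0, 0.238, -0.009, 0.007, 0, 0, 0, 0, 0.242, -0.009, 0.007, 0, 0, 0, 0, 0.244, -0.009, 0.007, 0, 0, 0, 0, 0.246, -0.009, 0.007, 0, 0, 0, 0, 0.248, -0.009, 0.007, 0, 0, 0, 0, 0.248, -0.009, 0.007, 0, 0, 0, 0])

```text
clock: 6.88
eef_pos: [0.6004, -0.0866, 0.0601]
tool_rot: [-0.076, 0.703, 0.077, 0.703]
ft_force: [-4.6, 3.6, 7.6]
grip_width: 0.0
```

c is stiff too: 7.6 N at z 0.0601. I'll hold for 0.25 s, then retract and swing left, clear of the top view.

>>> apply_moves(targets=[0.002, 0, 0, 0, 0, 0, 0, 0.002, 0, 0, 0, 0, 0, 0, 0.002, 0, 0, 0, 0, 0, 0])

```text
clock: 7.13
eef_pos: [0.6004, -0.0866, 0.0601]
tool_rot: [-0.076, 0.703, 0.077, 0.703]
ft_force: [-6.3, 2.3, 10.3]
grip_width: -0.0001
```

>>> apply_moves(targets=[-0.1, 0, 0, 0, 0, 0, 0, -0.25, 0, 0, 0, 0, 0, 0, -0.4, 0, 0, 0, 0, 0, 0, -0.5, 0.2, -0.2, 0, 0, 0, 0, -0.5, 0.4, -0.4, 0, 0, 0, 0, -0.5, 0.6, -0.5, 0, 0, 0, 0, -0.5, 0.8, -0.5, 0, 0, 0, 0, -0.5, 1, -0.5, 0, 0, 0, 0, -0.5, 1, -0.5, 0, 0, 0, 0, -0.5, 1, -0.5, 0, 0, 0, 0])

```text
clock: 7.97
eef_pos: [0.424, 0.1311, 0.1838]
tool_rot: [-0.076, 0.702, 0.077, 0.704]
ft_force: [1.2, 0.0, 0.6]
grip_width: 0.0001
```

>>> apply_moves(targets=[-0.1, 0.2, 0, 0, 0, 0, 0, -0.1, 0.4, 0, 0, 0, 0, 0, -0.1, 0.6, 0, 0, 0, 0, 0, -0.1, 0.8, 0, 0, 0, 0, 0, -0.1, 1, 0, 0, 0, 0, 0, -0.1, 1, 0, 0, 0, 0, 0, -0.1, 1, 0, 0, 0, 0, 0])

```text
clock: 8.55
eef_pos: [0.3694, 0.3801, 0.2082]
tool_rot: [-0.078, 0.702, 0.081, 0.703]
ft_force: [1.5, -0.8, 0.3]
grip_width: -0.0002
```

```bash
python3 - <<'E'
from h import *
o=bot.get_obs(); print(o['clock'],o['eef_pos'],o['ft_force'],np.abs(o['joint_vel']).max())
check('t4')
E
```

```text
8.55 [0.36937384 0.38014833 0.20823449] [ 1.47300452 -0.84263704  0.30878746] 0.06269338757340477
a 2050 tilt x,y, z [ 0.0011 -0.0006  0.0603]
b 2054 tilt x,y, z [-0.002   0.0003  0.0603]
c 1977 tilt x,y, z [-0.0007 -0.0007  0.0603]
```

View pics/t4.png

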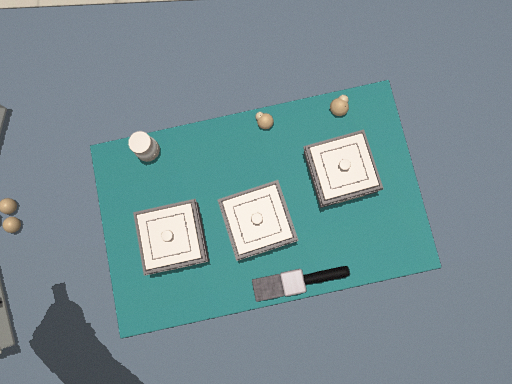

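All three covers measure level at z 0.0603. The jar (143,145), the shells and the brush are where they were at the start, and the arm is clear.

```bash
python3 - <<'E'
from workcell import bot
print(bot.job_done())
E
```

```text
the job is handed in; nothing more can be done
None
```

The loose cover was the left one, cover_a, and it now lies flat like the other two. The job is handed in, but no verdict was reported.

- **Cover a:** its +x/+y corner stood high, with a tilt of about 0.037 rad. I pressed that corner; it went down about 4 mm and stopped, holding at 28.7 N with no further movement. I seated it as I found it, before pressing the other two.
- **Covers b and c:** I then pressed one corner of each, in order, to about 10 N. Neither moved.
- **Last checks:** depth from the top camera puts all three tops at z ≈ 0.0603 m with tilts of about 0.002 rad or less. The brush, shells and jar look unmoved in the final picture, and the arm was clear with near-zero force. Robot time was about 8.6 s.

No check failed. One picture taken partway had cover a hidden by the arm, and the next two showed it level. The force read about 10 N while the corner was sliding, a little under the stated 12 N.

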